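# Back the inspection turntable off by one notch

## Robot

A 6-joint arm with a two-finger parallel gripper is mounted at the origin on a cart in front of the work surface, level with it; the furniture and walls round the work are solid. World frame = base frame: x ahead of the robot, y to its left, z up, the work surface at z = 0. Lengths are in m, angles in rad, forces in N, time in s.
With the tool pointing down it reaches from about 0.3 to 0.95 m from the base axis. Payload 3.1 kg.
Tool frame: the origin (TCP) lies between the finger pads; the fingertips stand 8 mm ahead of it and the grasp point (between the pads) lies 11 mm behind it (finger_overhang is the distance from the TCP to the fingertips, in m); z points along the fingers, x is the direction in which the jaws open and shut, and the axes are right-handed (so a half turn about z gives the same grasp; the last joint's range is limited). The gripper opens to 85 mm and grips with 20 to 120 N. Pads are 22 mm wide; open, the fingers measure 114 mm over their backs; the gripper's body (76 mm by 85 mm) begins 54 mm behind the grasp point. The pads swing forward as they close: fully open they stand 13 mm farther back than shut.
Start: joints at [1.07, 0.308, 1.634, -0, 1.2, -0.07], TCP at [0.261, 0.568, 0.239] pointing down, gripper open.
Joint ranges: [-3.06, 3.06], [-0.79, 1.96], [0.05, 2.63], [-1.19, 4.34], [0.05, 2.64], [-2.94, 2.94]. Speed limits (rad/s): [2.79, 2.79, 3.14, 3.14, 3.14, 3.14].

## Interface

Orientations are given as a rotation vector (axis times angle).
In Python, from cell import sense, read_camera, job_done, finger_overhang gives the robot as it stands. The module is installed in compiled form; this text tells all that it offers.
- The arm moves only by the tool move_arm, never from a script. Its argument "series" is a list of rows, each an object of numbers: "fingers": the closure, from 0 (fully open) to 1 (shut); "x", "y", "z": the shift along the tool's x, y, z in cm; "spin": the turn about the tool's z in rad. In form: [{"fingers": .., "x": .., "y": .., "z": .., "spin": ..}, ...]. A call has 1 to 10 rows; each row is the pose to reach, as a shift and turn from the pose commanded when the call began, along the tool's axes at that moment; what a row does not reach only later rows make up. A row lasts 1/12 s, in which the tool goes at most 41.7 mm and 7.16 degrees, less where a joint would pass 70% of its speed; a pose out of reach is approached as far as the arm can. A call with a gripper value outside its range is refused whole. The fingers move at their own pace and stop on an object; "grip_force" is the grip in N (left out, the last holds). Time passes only in rows, so rows that repeat a pose let the fingers close. It gives the time, the measured TCP pose, the force and the opening at its end, in the units of the state.
- sense(): the state, without advancing time (a new reading comes with each control period).
- read_camera(name): name is "side" or "top"; returns a dict with "frame" (420x560x3 uint8, red, green, blue), "intrinsics" (3x3 intrinsics, pixels), "pose" (4x4, takes a point from camera to world coordinates). Camera axes: x right, y down, z forward; pixel columns grow to the right and rows downward; lengths in m; the calibration is good to about 2 mm. A picture is of the moment at which its call begins. There is no depth.
- job_done(): hands the job in, once; it reports no verdict.
The state is a dict: "time": time; "joint_pos": joint angles; "joint_velocities": joint speeds; "joint_torque": joint torques, N m; "eef_pos": TCP position; "tcp_rot": TCP orientation; "ft_force": force on the tool from outside, world axes, zero at the start; "moment": the same for the moment, N m; "width": finger opening in m.
Only numpy, scipy, OpenCV 4.12 (cv2) and the standard library are available. Lean on these libraries where they do the work, as an engineer would, in place of code of your own. Each camera call takes 0.05 s, during which the arm holds its last target. There are 200 camera calls.

## Task

Turn the ratchet turntable back by exactly one notch: with a fingertip throw the red pawl up and over so that it stays open, push the wheel clockwise (seen from above) by one of its brass pegs until the next tooth comes round to where the pawl drops in, then tip the pawl back down so that it sits in that next notch. Only touch and push, without forcing anything: the sherd stays lying on the middle of the wheel, and all other things stay where they are.

Things in the scene. Friction and masses are not known exactly. Their poses are not given: they have to be found in the camera images.
- turntable: Grey round base, fixed to the table, 224 mm across; origin on the wheel's upright axis at table height, z up. In this frame the pawl is on the -y side: its level pin runs along y at (-55, -100, 52) mm, carried on its outer side by a grey post (x -66 to -44, y -132 to -120 mm, 64 mm high); the pawl reaches from the pin along +x to its nose on the teeth at (0, -100, 40) mm.
- wheel (a joint): Turn of the wheel, rad, counterclockwise from above positive; 'back' is clockwise. 0: a tooth face stands at the pawl nose (starts at 0.05 to 0.17). Pawl down: it cannot go back, but clicks forward. One notch is 0.524: from -0.25 to -0.51 the pawl sits down in the next notch; a little further back its nose rests on the tooth's top. Friction about 0.05 N m; stays where left.
- wheel_center (a point): Centre of the top of the grey pad (radius 60 mm) on the wheel, 50 mm above the table, on the wheel axis. Round the pad: a white platform (radius 88 mm, 46 mm high) with four brass pegs, then the steel tooth ring.
- tooth_ring (a point): Point on the wheel axis at the height of the tooth tops, 44 mm above the table. Steel ring of 12 saw teeth, 30 degrees apart, at radius 90 to 110 mm, 8 mm high (ring top between them 36 mm high); each has an upright face on its clockwise side and a back that slopes down counterclockwise.
- pawl (a joint): Turn of the red pawl about its pin, rad. 0: nose fully down; under 0.1: sits in a notch; about 0.12: rests on a tooth's top; grows as the nose lifts and swings back over the pin. Weight alone moves it, slowly: beyond about 1 it falls open to its stop at 1.6 and stays; below 0.85 it falls shut. Open, the nose arm stands nearly upright and the knob lever lies nearly level towards the base's -x.
- pawl_knob (a point): Centre of the black ball, 16 mm across, at the end of the pawl's 45 mm long red lever (8 mm thick). With the pawl down it stands 95 mm above the table, nearly straight above the pin (12 mm to its +x); pushing it towards the base's -x lifts the nose.
- pawl_nose (a point): Centre of the pawl's steel nose, a bar 6 mm thick and 18 mm wide at the end of the red nose arm (10 mm thick), 56 mm from the pin. With the pawl open it is 107 mm above the table, about 10 mm to the pin's +x; pushing it or its arm towards the base's +x tips the pawl shut.
- peg_1 (a point): Centre of the top of an upright brass peg, 12 mm across, that stands on the platform 75 mm from the wheel axis, from 46 up to 95 mm above the table; four pegs, 90 degrees apart. At wheel = 0 this one stands at 45 degrees (counterclockwise from the base's +x).
- peg_2 (a point): Top of the like peg that stands at 135 degrees at wheel = 0.
- peg_3 (a point): Top of the like peg that stands at 225 degrees at wheel = 0 (close to the pawl).
- peg_4 (a point): Top of the like peg that stands at 315 degrees at wheel = 0 (close to the pawl).
- display_sherd: Loose brown pot sherd, 47 x 62 x 12 mm, lying on the pad in the middle of the wheel; origin under its centre. It rides round with the wheel and must stay within 25 mm of the middle.
- loupe: Black loupe, 35 mm across, 34 mm high, standing left of the turntable; leave it.
- scale_bar: White scale bar 22 x 110 x 9 mm, left of the turntable; leave it.
- yellow_clamp: Yellow spring clamp 60 x 89 x 21 mm, right of the turntable; leave it.
- grit_tub: Brown and white tub, 78 mm across, 76 mm high, at the right; leave it.
- tape_roll: Roll of masking tape, 127 mm across, 50 mm high, at the left; leave it.

How it is judged:
On the way, in this order (a step that is already met when the one before it is completed fails the run):
1. the pawl is thrown open and stays open, the wheel not yet turned back (value of joint pawl above 1.3 rad and value of joint wheel above -0.15 rad), for 0.2 s.
2. with the pawl open, the wheel is pushed back one notch (value of joint pawl above 1.3 rad and value of joint wheel between -0.58 and -0.25 rad), for 0.2 s.
At the end, for the whole second after the job is handed in: The wheel rests one notch back (joint between -0.58 and -0.25 rad), the pawl sits down in that notch (below 0.10 rad), and the sherd lies on the pad within 25 mm of the middle (value of joint pawl below 0.1 rad and value of joint wheel between -0.58 and -0.25 rad and velocity of joint wheel between -0.05 and 0.05 rad/s and horizontal distance between display_sherd and wheel_center below 0.025 m and height (world z) of display_sherd above 0.045 m); the robot touches nothing.
It fails at once if the wheel is turned back by more than a notch and a half (value of joint wheel below -0.8 rad).
It fails at once if the wheel is turned forward by most of a notch (value of joint wheel above 0.4 rad).
It fails at once if the sherd is lifted or pushed off the middle of the wheel (height (world z) of display_sherd above 0.062 m or horizontal distance between display_sherd and wheel_center above 0.025 m).
It fails at once if the wheel or the pawl is forced (more than 30 N) (contact force between any of the arm, the fingers and wheel above 30 N or contact force between the fingers and pawl above 30 N).
It fails at once if another thing is moved by more than 15 mm (distance of any of loupe, scale_bar, yellow_clamp, grit_tub, tape_roll from where it was at the start of the episode above 0.015 m).
It also fails if it takes over 56 s, if anything falls off the work surface, if the arm or the gripper's body presses on something with over 40 N, if the wrist force passes 120 N, or if a joint passes its speed limit or range.

## Working session

There is one attempt and no reset: what is moved stays moved. The work goes in short steps, Python scripts to look and compute and a tool call to move; the robot and the scene stay as the last step left them, time stands still between calls to the robot, and variables do not carry over. Pictures are saved under pics/ and viewed, about 8 in all and at most 12, crops included, and the job is handed in when it is done.

Besides the shell and the picture viewer there is one more tool, called after ">>>" as name(argument=value, ...), one argument or row to a line, values as JSON. move_arm: Moves the arm, as the interface text tells. Its arguments: {"type":"object","properties":{"series":{"type":"array","items":{"type":"object","properties":{"fingers":{"type":"number"},"x":{"type":"number"},"y":{"type":"number"},"z":{"type":"number"},"spin":{"type":"number"}}}},"grip_force":{"type":"number"}},"required":["series"]}

```bash
mkdir -p pics
python3 - <<'E'
from cell import *
import cv2,numpy as np
s=sense();print(s, finger_overhang)
for n in("top","side"):
    c=read_camera(n);cv2.imwrite(f"pics/{n}0.png",c["frame"][:,:,::-1]);print(n,c["intrinsics"].tolist(),c["pose"].round(4).tolist())
E
```

```text
{'time': 0.0, 'joint_pos': array([ 1.07026589e+00,  3.09019300e-01,  1.63520437e+00, -5.97414642e-05,
        1.19972277e+00, -6.97031843e-02]), 'joint_velocities': array([-0.00076054,  0.00168589,  0.00181701,  0.00218698,  0.00025889,
       -0.00055543]), 'joint_torque': array([-5.49649139e-04, -4.15235317e+01, -2.76672614e+01,  1.99735780e-05,
        9.92851885e-03,  1.02550408e-05]), 'eef_pos': array([0.26066126, 0.56714598, 0.23802969]), 'tcp_rot': array([ 2.64392468,  1.69465542, -0.00320108]), 'ft_force': array([-0.09657644,  0.65451851,  0.09032158]), 'moment': array([ 0.01707287, -0.02541364, -0.01445076]), 'width': 0.08539411337295319} 0.008
top [[404.57822888771403, 0.0, 283.40955639490113], [0.0, 404.57822888771403, 206.22223546072303], [0.0, 0.0, 1.0]] [[0.0207, -0.9849, 0.1718, 0.2996], [-0.9996, -0.0173, 0.0212, -0.0331], [-0.0179, -0.1722, -0.9849, 1.1246], [0.0, 0.0, 0.0, 1.0]]
side [[514.0047213264152, 0.0, 283.33338520579326], [0.0, 514.0047213264152, 205.28567621553955], [0.0, 0.0, 1.0]] [[-0.8938, -0.285, 0.3462, -0.1012], [-0.4484, 0.5702, -0.6883, 1.1325], [-0.0013, -0.7705, -0.6375, 1.1448], [0.0, 0.0, 0.0, 1.0]]
```

View pics/top0.png

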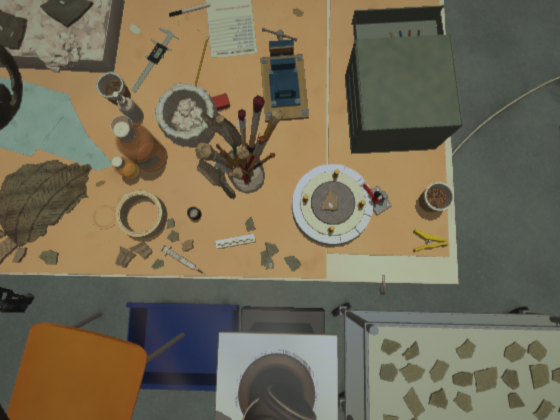

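View pics/side0.png

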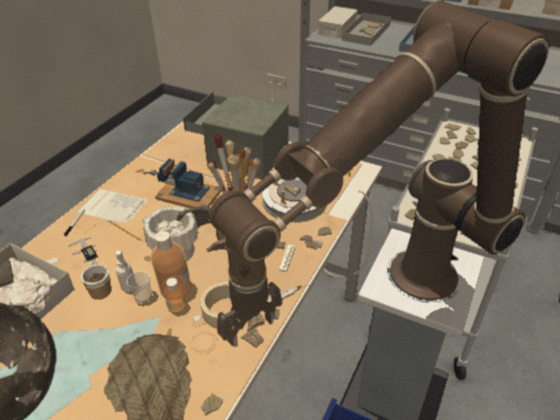

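Run:
```python
import cv2
i=cv2.imread("pics/top0.png")[145:265,275:405]
cv2.imwrite("pics/c1.png",cv2.resize(i,None,fx=5,fy=5,interpolation=cv2.INTER_CUBIC))
```

```text
(no output)
```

View pics/c1.png

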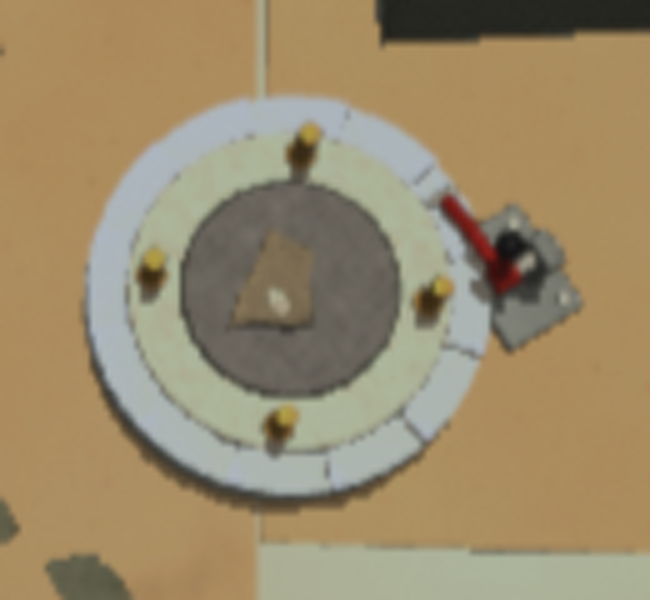

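```bash
cat > h.py <<'E'
import numpy as np
K=np.array([[404.578,0,283.41],[0,404.578,206.222],[0,0,1]])
P=np.array([[0.0207,-0.9849,0.1718,0.2996],[-0.9996,-0.0173,0.0212,-0.0331],[-0.0179,-0.1722,-0.9849,1.1246]])
def ray(u,v,z,K=K,P=P):
    d=P[:,:3]@np.linalg.inv(K)@[u,v,1]; return P[:,3]+d*(z-P[2,3])/d[2]
def crop(u,v,z,x0=275,y0=145,f=5): return ray(x0+(u+.5)/f-.5,y0+(v+.5)/f-.5,z)
E
python3 - <<'E'
from h import *
pg=np.array([crop(*q,.095) for q in[(310,132),(440,288),(287,415),(153,258)]])
c=pg.mean(0);print("c",c)
for p in pg: d=p-c;print(p.round(4),np.hypot(*d[:2]).round(4),np.degrees(np.arctan2(d[1],d[0])).round(1))
print("pad c",crop(291,290,.05))
k=crop(513,243,.095);n=crop(447,200,.046);post=crop(540,300,.064)
for q in(k,n,post): d=q-c;print(q.round(4),np.hypot(*d[:2]).round(4),np.degrees(np.arctan2(d[1],d[0])).round(1))
print(np.degrees(np.arctan2(-100,-43)),np.hypot(43,100))
for r in((440,352),):
  print(crop(*r,.04))
E
```

```text
c [ 0.50026003 -0.14157168  0.095     ]
[ 0.5752 -0.1482  0.095 ] 0.0752 -5.1
[ 0.4933 -0.215   0.095 ] 0.0737 -95.4
[ 0.4259 -0.1362  0.095 ] 0.0745 175.9
[ 0.5066 -0.0669  0.095 ] 0.075 85.2
pad c [ 0.4992938 -0.1428713  0.05     ]
[ 0.5177 -0.2529  0.095 ] 0.1127 -81.1
[ 0.5513 -0.228   0.046 ] 0.1004 -59.4
[ 0.4936 -0.2732  0.064 ] 0.1318 -92.9
-113.26770481005696 108.85311203635843
[ 0.4684793  -0.22422493  0.04      ]
```

```bash
cat >> h.py <<'E'
from scipy.spatial.transform import Rotation as R
C=np.array([.500,-.142]);YAW=np.radians(31)
def b2w(x,y,z): # base mm -> world m (TCP)
    c,s=np.cos(YAW),np.sin(YAW); return np.array([C[0]+(c*x-s*y)/1e3,C[1]+(s*x+c*y)/1e3,z/1e3])
def rel(*targets):
    from cell import sense
    s=sense();Rm=R.from_rotvec(s["tcp_rot"]).as_matrix()
    print("t",s["time"],"pos",s["eef_pos"].round(4),"xaxis deg",np.degrees(np.arctan2(Rm[1,0],Rm[0,0])).round(2),"F",s["ft_force"].round(1),"w",round(s["width"],4))
    for t in targets: print(np.round(t,4),"shift cm",(Rm.T@(t-s["eef_pos"])*100).round(2))
E
python3 -c "
from h import *
print(ray(245,178,0),ray(258,103,.2),ray(200,150,.2),ray(200,150,.15))
rel(np.array([.34,.1,.30]))"
```

```text
[0.57581819 0.1027374  0.        ] [0.71454226 0.05386139 0.2       ] [0.5936069  0.18874592 0.2       ] [0.60950604 0.20074278 0.15      ]
t 0.1 pos [0.2607 0.5672 0.2382] xaxis deg 65.32 F [-0.2 -0.1 -0.4] w 0.0855
[0.34 0.1  0.3 ] shift cm [-39.16  26.72  -6.11]
```

>>> move_arm(
  series=[
    {"fingers": 1,"x": -39,"y": 27,"z": -6,"spin": 0.6},
    {"fingers": 1,"x": -39,"y": 27,"z": -6,"spin": 0.6},
    {"fingers": 1,"x": -39,"y": 27,"z": -6,"spin": 0.6},
    {"fingers": 1,"x": -39,"y": 27,"z": -6,"spin": 0.6},
    {"fingers": 1,"x": -39,"y": 27,"z": -6,"spin": 0.6},
    {"fingers": 1,"x": -39,"y": 27,"z": -6,"spin": 0.6},
    {"fingers": 1,"x": -39,"y": 27,"z": -6,"spin": 0.6},
    {"fingers": 1,"x": -39,"y": 27,"z": -6,"spin": 0.6},
    {"fingers": 1,"x": -39,"y": 27,"z": -6,"spin": 0.6},
    {"fingers": 1,"x": -39,"y": 27,"z": -6,"spin": 0.6},
  ],
)

```text
time: 0.93
eef_pos: [0.3323, 0.159, 0.2915]
tcp_rot: [3.027, 0.839, 0.0]
ft_force: [1.3, -0.6, -0.2]
width: -0.0002
```

```bash
python3 -c "
from h import *
rel(np.array([.34,.1,.30]),np.array([.42,-.2,.28]))"
```

```text
t 0.9333 pos [0.3323 0.159  0.2915] xaxis deg 31.0 F [ 1.3 -0.6 -0.2] w -0.0002
[0.34 0.1  0.3 ] shift cm [-2.38  5.45 -0.85]
[ 0.42 -0.2   0.28] shift cm [-10.97  35.29   1.15]
```

>>> move_arm(
  series=[
    {"fingers": 1,"x": -11,"y": 35,"z": 1},
    {"fingers": 1,"x": -11,"y": 35,"z": 1},
    {"fingers": 1,"x": -11,"y": 35,"z": 1},
    {"fingers": 1,"x": -11,"y": 35,"z": 1},
    {"fingers": 1,"x": -11,"y": 35,"z": 1},
    {"fingers": 1,"x": -11,"y": 35,"z": 1},
    {"fingers": 1,"x": -11,"y": 35,"z": 1},
    {"fingers": 1,"x": -11,"y": 35,"z": 1},
    {"fingers": 1,"x": -11,"y": 35,"z": 1},
    {"fingers": 1,"x": -11,"y": 35,"z": 1},
  ],
)

```text
schema error: expected keys fingers, x, y, z, spin
```

```bash
python3 -c "
from h import *
rel(b2w(0,-100,180),b2w(0,-100,88))
from cell import read_camera
import cv2
c=read_camera('side');print(c['frame'].shape);cv2.imwrite('pics/s1.png',c['frame'][:,:,::-1])"
```

```text
t 0.9333 pos [0.3323 0.159  0.2915] xaxis deg 31.0 F [ 1.3 -0.6 -0.2] w -0.0002
[ 0.5515 -0.2277  0.18  ] shift cm [-1.12 44.43 11.16]
[ 0.5515 -0.2277  0.088 ] shift cm [-1.12 44.43 20.36]
(420, 560, 3)
```

>>> move_arm(
  series=[
    {"fingers": 1,"x": -11,"y": 35,"z": 1,"spin": 0},
    {"fingers": 1,"x": -11,"y": 35,"z": 1,"spin": 0},
    {"fingers": 1,"x": -11,"y": 35,"z": 1,"spin": 0},
    {"fingers": 1,"x": -11,"y": 35,"z": 1,"spin": 0},
    {"fingers": 1,"x": -11,"y": 35,"z": 1,"spin": 0},
    {"fingers": 1,"x": -11,"y": 35,"z": 1,"spin": 0},
    {"fingers": 1,"x": -11,"y": 35,"z": 1,"spin": 0},
    {"fingers": 1,"x": -11,"y": 35,"z": 1,"spin": 0},
    {"fingers": 1,"x": -11,"y": 35,"z": 1,"spin": 0},
    {"fingers": 1,"x": -11,"y": 35,"z": 1,"spin": 0},
  ],
)

```text
time: 1.82
eef_pos: [0.4195, -0.2013, 0.2812]
tcp_rot: [3.027, 0.829, -0.0]
ft_force: [0.0, -0.7, 0.4]
width: -0.0003
```

```bash
python3 -c "
from h import *
rel(b2w(0,-100,180),b2w(0,-100,88))
from cell import read_camera
import cv2
c=read_camera('side');cv2.imwrite('pics/s1.png',cv2.resize(c['frame'][120:300,200:400,::-1],None,fx=3.3,fy=3.3))
c=read_camera('top');cv2.imwrite('pics/t1.png',cv2.resize(c['frame'][120:300,200:440,::-1],None,fx=3,fy=3))"
```

```text
t 1.8167 pos [ 0.4195 -0.2013  0.2812] xaxis deg 30.64 F [ 0.  -0.7  0.4] w -0.0003
[ 0.5515 -0.2277  0.18  ] shift cm [10.02  8.97 10.14]
[ 0.5515 -0.2277  0.088 ] shift cm [10.03  8.94 19.34]
```

View pics/s1.png

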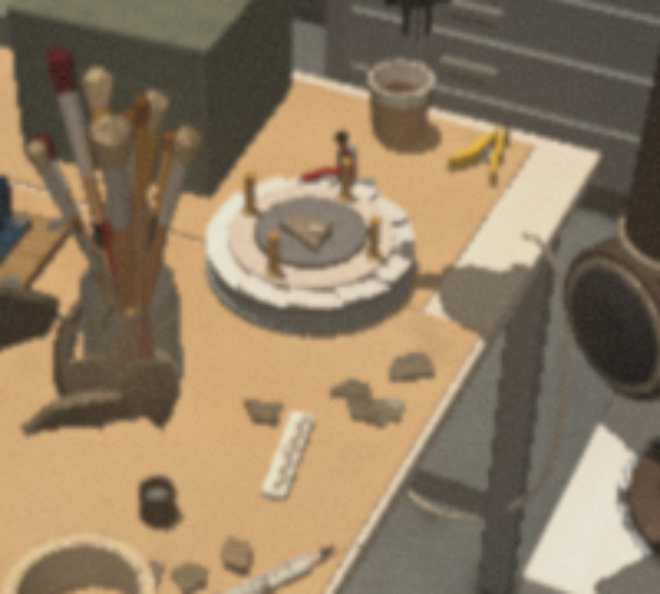

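>>> move_arm(
  series=[
    {"fingers": 1,"x": 10,"y": 9,"z": 9,"spin": 0},
    {"fingers": 1,"x": 10,"y": 9,"z": 9,"spin": 0},
    {"fingers": 1,"x": 10,"y": 9,"z": 9,"spin": 0},
    {"fingers": 1,"x": 10,"y": 9,"z": 9,"spin": 0},
    {"fingers": 1,"x": 10,"y": 9,"z": 9,"spin": 0},
    {"fingers": 1,"x": 10,"y": 9,"z": 9,"spin": 0},
  ],
)

```text
time: 2.42
eef_pos: [0.5496, -0.2189, 0.188]
tcp_rot: [-3.021, -0.841, 0.009]
ft_force: [-0.5, 0.6, -0.2]
width: 0.0004
```

```bash
python3 -c "
from h import *
rel(b2w(0,-100,88))
from cell import read_camera
import cv2
c=read_camera('side');cv2.imwrite('pics/s2.png',cv2.resize(c['frame'][110:240,230:400,::-1],None,fx=4,fy=4))
c=read_camera('top');cv2.imwrite('pics/t2.png',cv2.resize(c['frame'][145:265,275:405,::-1],None,fx=5,fy=5))"
```

```text
t 2.4167 pos [ 0.5496 -0.2189  0.188 ] xaxis deg 31.09 F [-0.5  0.6 -0.2] w 0.0004
[ 0.5515 -0.2277  0.088 ] shift cm [-0.25  0.92 10.  ]
```

View pics/s2.png

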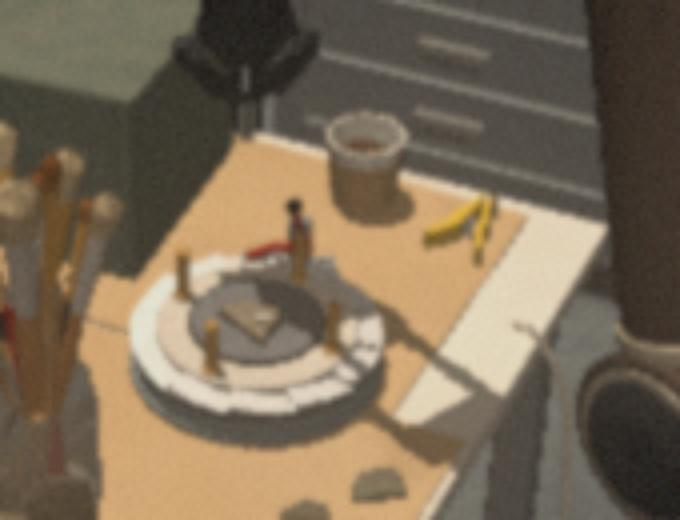

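>>> move_arm(
  series=[
    {"fingers": 1,"x": 0,"y": 0,"z": 0,"spin": 0},
    {"fingers": 1,"x": 0,"y": 0,"z": 0,"spin": 0},
    {"fingers": 1,"x": 0,"y": 0,"z": 5,"spin": 0},
    {"fingers": 1,"x": 0,"y": 0,"z": 5,"spin": 0},
    {"fingers": 1,"x": 0,"y": 0,"z": 5,"spin": 0},
  ],
)

```text
time: 2.93
eef_pos: [0.5476, -0.2205, 0.1398]
tcp_rot: [-3.024, -0.836, 0.007]
ft_force: [-1.0, 0.4, 0.6]
width: 0.0001
```

```bash
python3 -c "
from h import *
rel(b2w(0,-100,88))
from cell import read_camera
import cv2
c=read_camera('side');cv2.imwrite('pics/s2.png',cv2.resize(c['frame'][110:240,230:400,::-1],None,fx=4,fy=4))"
```

```text
t 2.9333 pos [ 0.5476 -0.2205  0.1398] xaxis deg 30.92 F [-1.   0.4  0.6] w 0.0001
[ 0.5515 -0.2277  0.088 ] shift cm [-0.02  0.84  5.17]
```

>>> move_arm(
  series=[
    {"fingers": 1,"x": 0,"y": 0.8,"z": 2,"spin": 0},
    {"fingers": 1,"x": 0,"y": 0.8,"z": 4,"spin": 0},
    {"fingers": 1,"x": 0,"y": 0.8,"z": 5.2,"spin": 0},
    {"fingers": 1,"x": 0,"y": 0.8,"z": 5.2,"spin": 0},
    {"fingers": 1,"x": 0,"y": 0.8,"z": 5.2,"spin": 0},
  ],
)

```text
time: 3.4
eef_pos: [0.5546, -0.2286, 0.0902]
tcp_rot: [-3.028, -0.838, 0.0]
ft_force: [0.6, -0.7, -0.1]
width: 0.0001
```

```bash
python3 -c "
from h import *
rel(b2w(0,-100,88),b2w(-80,-100,88))
from cell import read_camera
import cv2
c=read_camera('side');cv2.imwrite('pics/s3.png',cv2.resize(c['frame'][110:240,230:400,::-1],None,fx=4,fy=4,interpolation=cv2.INTER_CUBIC))"
```

```text
t 3.4 pos [ 0.5546 -0.2286  0.0902] xaxis deg 30.93 F [ 0.6 -0.7 -0.1] w 0.0001
[ 0.5515 -0.2277  0.088 ] shift cm [-0.22 -0.24  0.22]
[ 0.4829 -0.2689  0.088 ] shift cm [-8.22 -0.23  0.22]
```

View pics/s3.png

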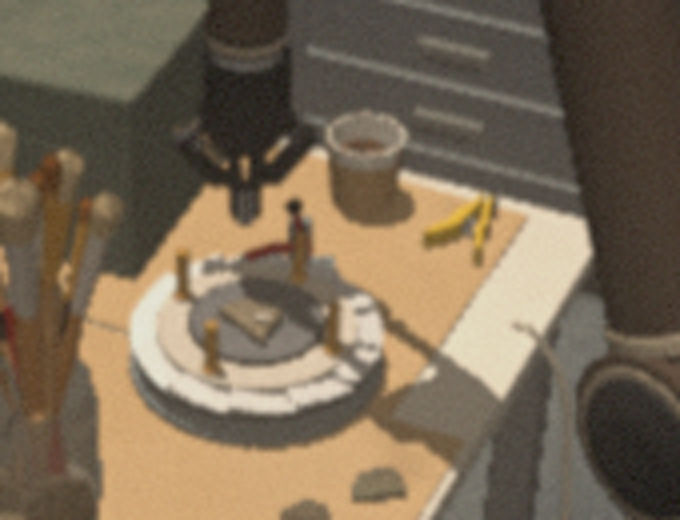

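>>> move_arm(
  series=[
    {"fingers": 1,"x": -0.5,"y": -0.2,"z": 0.2,"spin": 0},
    {"fingers": 1,"x": -1.0,"y": -0.2,"z": 0.2,"spin": 0},
    {"fingers": 1,"x": -1.5,"y": -0.2,"z": 0.2,"spin": 0},
    {"fingers": 1,"x": -1.9,"y": -0.2,"z": 0.2,"spin": 0},
    {"fingers": 1,"x": -2.3,"y": -0.2,"z": 0.2,"spin": 0},
    {"fingers": 1,"x": -2.7,"y": -0.2,"z": 0.2,"spin": 0},
    {"fingers": 1,"x": -3.1,"y": -0.2,"z": 0.2,"spin": 0},
    {"fingers": 1,"x": -3.5,"y": -0.2,"z": 0.2,"spin": 0},
    {"fingers": 1,"x": -3.8,"y": -0.2,"z": 0.2,"spin": 0},
  ],
)

```text
time: 4.2
eef_pos: [0.5206, -0.2467, 0.0876]
tcp_rot: [3.028, 0.838, -0.0]
ft_force: [0.6, -0.3, 0.7]
width: -0.0002
```

```bash
python3 -c "
from h import *
rel(b2w(-80,-100,88))"
```

```text
t 4.2 pos [ 0.5206 -0.2467  0.0876] xaxis deg 30.93 F [ 0.6 -0.3  0.7] w -0.0002
[ 0.4829 -0.2689  0.088 ] shift cm [-4.37 -0.03 -0.04]
```

>>> move_arm(
  series=[
    {"fingers": 1,"x": -0.4,"y": 0,"z": 0,"spin": 0},
    {"fingers": 1,"x": -0.8,"y": 0,"z": 0,"spin": 0},
    {"fingers": 1,"x": -1.2,"y": 0,"z": 0,"spin": 0},
    {"fingers": 1,"x": -1.6,"y": 0,"z": 0,"spin": 0},
    {"fingers": 1,"x": -2.0,"y": 0,"z": 0,"spin": 0},
    {"fingers": 1,"x": -2.5,"y": 0,"z": 0,"spin": 0},
    {"fingers": 1,"x": -3.0,"y": 0,"z": 0,"spin": 0},
    {"fingers": 1,"x": -3.5,"y": 0,"z": 0,"spin": 0},
    {"fingers": 1,"x": -4.0,"y": 0,"z": 0,"spin": 0},
    {"fingers": 1,"x": -4.4,"y": 0,"z": 0,"spin": 0},
  ],
)

```text
time: 5.03
eef_pos: [0.4827, -0.2693, 0.0875]
tcp_rot: [-3.028, -0.838, 0.0]
ft_force: [-0.9, -0.2, -0.9]
width: -0.0
```

```bash
python3 -c "
from h import *
rel(b2w(-80,-100,88))
from cell import read_camera
import cv2
c=read_camera('side');cv2.imwrite('pics/s4.png',cv2.resize(c['frame'][110:240,230:400,::-1],None,fx=4,fy=4,interpolation=cv2.INTER_CUBIC))"
```

```text
t 5.0333 pos [ 0.4827 -0.2693  0.0875] xaxis deg 30.93 F [-0.9 -0.2 -0.9] w -0.0
[ 0.4829 -0.2689  0.088 ] shift cm [ 0.04 -0.02 -0.05]
```

View pics/s4.png

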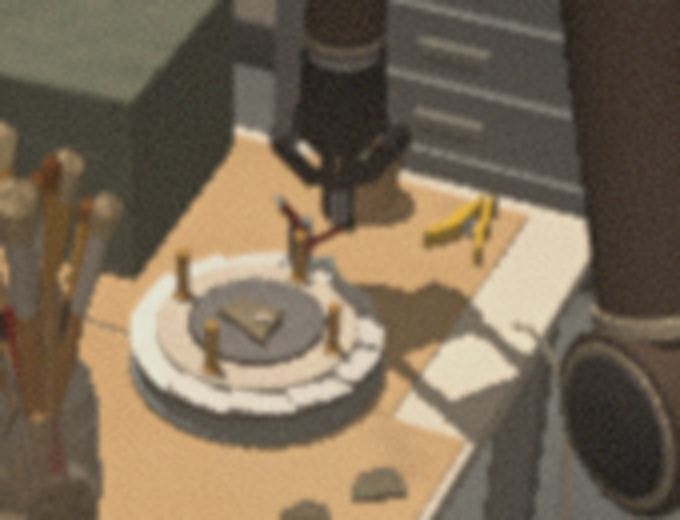

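>>> move_arm(
  series=[
    {"fingers": 1,"x": -0.5,"y": 0,"z": 0,"spin": 0},
    {"fingers": 1,"x": -1.0,"y": 0,"z": 0,"spin": 0},
    {"fingers": 1,"x": -1.2,"y": 0,"z": 0,"spin": 0},
    {"fingers": 1,"x": -1.2,"y": 0,"z": -1,"spin": 0},
    {"fingers": 1,"x": -1.2,"y": 0,"z": -3,"spin": 0},
    {"fingers": 1,"x": -1.2,"y": 0,"z": -5,"spin": 0},
    {"fingers": 1,"x": -1.2,"y": 0,"z": -7,"spin": 0},
    {"fingers": 1,"x": -1.2,"y": 0,"z": -7,"spin": 0},
    {"fingers": 1,"x": -1.2,"y": 0,"z": -7,"spin": 0},
    {"fingers": 1,"x": -1.2,"y": 0,"z": -7,"spin": 0},
  ],
)

```text
time: 5.92
eef_pos: [0.4727, -0.2749, 0.1574]
tcp_rot: [-3.027, -0.838, 0.0]
ft_force: [0.4, -0.4, -0.0]
width: 0.0002
```

```bash
python3 -c "
from h import *
from cell import read_camera
import cv2
c=read_camera('side');cv2.imwrite('pics/s5.png',cv2.resize(c['frame'][110:240,230:400,::-1],None,fx=4,fy=4,interpolation=cv2.INTER_CUBIC))
w=lambda a:np.append(C+.0755*np.array([np.cos(a),np.sin(a)]),0)
a=np.radians(175.9)
p=w(a);print('peg',p,'at -0.39:',w(a-.54))
# finger centre behind peg
rel(np.array([.415,-.18,.15]),np.array([.415,-.18,.078]))"
```

```text
peg [ 0.42469322 -0.13660194  0.        ] at -0.39: [ 0.43818406 -0.09865211  0.        ]
t 5.9667 pos [ 0.4722 -0.2746  0.1566] xaxis deg 30.94 F [ 0.6 -0.7 -0.3] w 0.0
[ 0.415 -0.18   0.15 ] shift cm [ -0.04 -11.05   0.68]
[ 0.415 -0.18   0.078] shift cm [ -0.04 -11.04   7.88]
```

View pics/s5.png

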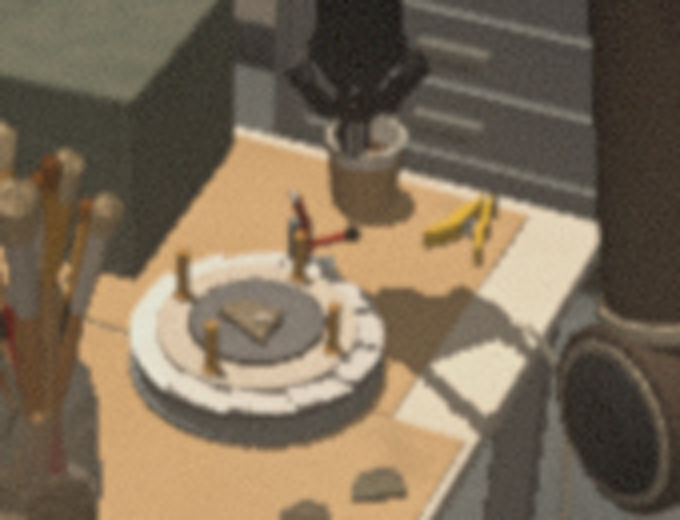

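>>> move_arm(
  series=[
    {"fingers": 1,"x": 0,"y": -3,"z": 0,"spin": -0.12},
    {"fingers": 1,"x": 0,"y": -6,"z": 0,"spin": -0.24},
    {"fingers": 1,"x": 0,"y": -9,"z": 0,"spin": -0.36},
    {"fingers": 1,"x": 0,"y": -11,"z": 0,"spin": -0.48},
    {"fingers": 1,"x": 0,"y": -11,"z": 0,"spin": -0.6},
    {"fingers": 1,"x": 0,"y": -11,"z": 0,"spin": -0.68},
    {"fingers": 1,"x": 0,"y": -11,"z": 3,"spin": -0.68},
    {"fingers": 1,"x": 0,"y": -11,"z": 3,"spin": -0.68},
  ],
)

```text
time: 6.63
eef_pos: [0.4126, -0.1785, 0.1231]
tcp_rot: [-2.568, -1.795, 0.007]
ft_force: [-1.3, 0.7, -0.4]
width: -0.0
```

```bash
python3 -c "
from h import *
rel(np.array([.416,-.18,.076]),np.array([.431,-.118,.076]))"
```

```text
t 6.6333 pos [ 0.4126 -0.1785  0.1231] xaxis deg 69.91 F [-1.3  0.7 -0.4] w -0.0
[ 0.416 -0.18   0.076] shift cm [-0.03  0.42  4.7 ]
[ 0.431 -0.118  0.076] shift cm [ 6.31 -0.3   4.72]
```

>>> move_arm(
  series=[
    {"fingers": 1,"x": -0.3,"y": 0.2,"z": 2,"spin": 0},
    {"fingers": 1,"x": -0.3,"y": 0.2,"z": 4,"spin": 0},
    {"fingers": 1,"x": -0.3,"y": 0.2,"z": 4.7,"spin": 0},
    {"fingers": 1,"x": 0,"y": 0.2,"z": 4.7,"spin": 0},
    {"fingers": 1,"x": 0.5,"y": 0.1,"z": 4.7,"spin": 0},
    {"fingers": 1,"x": 1.0,"y": 0,"z": 4.7,"spin": 0},
    {"fingers": 1,"x": 1.5,"y": 0,"z": 4.7,"spin": 0},
    {"fingers": 1,"x": 1.9,"y": 0,"z": 4.7,"spin": 0},
    {"fingers": 1,"x": 2.2,"y": 0,"z": 4.7,"spin": 0},
    {"fingers": 1,"x": 2.5,"y": 0,"z": 4.7,"spin": 0},
  ],
)

```text
time: 7.47
eef_pos: [0.4256, -0.157, 0.0811]
tcp_rot: [2.574, 1.8, 0.001]
ft_force: [-0.6, 0.1, 0.4]
width: 0.0001
```

```bash
python3 -c "
from h import *
rel(np.array([.431,-.118,.076]))
from cell import read_camera
import cv2
c=read_camera('side');cv2.imwrite('pics/s6.png',cv2.resize(c['frame'][110:240,230:400,::-1],None,fx=4,fy=4,interpolation=cv2.INTER_CUBIC))
c=read_camera('top');cv2.imwrite('pics/t6.png',cv2.resize(c['frame'][145:265,275:405,::-1],None,fx=5,fy=5,interpolation=cv2.INTER_CUBIC))"
```

```text
t 7.4667 pos [ 0.4256 -0.157   0.0811] xaxis deg 69.93 F [-0.6  0.1  0.4] w 0.0001
[ 0.431 -0.118  0.076] shift cm [ 3.85 -0.83  0.51]
```

View pics/s6.png

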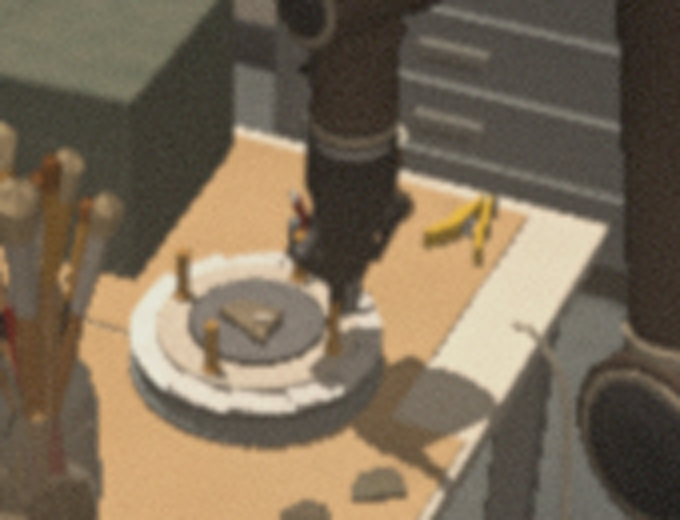

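```bash
cat >> h.py <<'E'
def wheel(save=None):
    from cell import read_camera
    import cv2
    c=read_camera('side');f=cv2.GaussianBlur(c['frame'],(3,3),0).astype(float);Ti=np.linalg.inv(c['pose']);Ks=c['intrinsics']
    out=[]
    for name,a0 in(('peg1',45),('peg4',-45),('peg2',135)):
        sc=[]
        ws=np.arange(-.9,.4,.01)
        for w in ws:
            a=np.radians(a0)+YAW+w
            X=np.array([[C[0]+.075*np.cos(a),C[1]+.075*np.sin(a),z,1] for z in np.linspace(.06,.093,12)])
            q=(Ks@(Ti@X.T)[:3]);q=q[:2]/q[2]
            sc.append(cv2.remap(f[:,:,2],q[0].astype('f4')[None],q[1].astype('f4')[None],1).mean())
        i=int(np.argmin(sc));out.append((name,round(ws[i],2),round(sc[i]),round(np.median(sc))))
    print(out)
    if save: cv2.imwrite('pics/'+save,cv2.resize(c['frame'][110:240,230:400,::-1],None,fx=4,fy=4,interpolation=cv2.INTER_CUBIC))
E
python3 -c "
from h import *
wheel()"
```

```text
[('peg1', np.float64(0.15), 61, 161), ('peg4', np.float64(0.18), 68, 136), ('peg2', np.float64(0.18), 62, 106)]
```

>>> move_arm(
  series=[
    {"fingers": 1,"x": 0.3,"y": -0.1,"z": 0.3,"spin": 0},
    {"fingers": 1,"x": 0.6,"y": -0.2,"z": 0.5,"spin": 0},
    {"fingers": 1,"x": 0.9,"y": -0.3,"z": 0.5,"spin": 0},
    {"fingers": 1,"x": 1.2,"y": -0.4,"z": 0.5,"spin": 0},
    {"fingers": 1,"x": 1.5,"y": -0.5,"z": 0.5,"spin": 0},
    {"fingers": 1,"x": 1.8,"y": -0.6,"z": 0.5,"spin": 0},
    {"fingers": 1,"x": 2.1,"y": -0.6,"z": 0.5,"spin": 0},
    {"fingers": 1,"x": 2.4,"y": -0.6,"z": 0.5,"spin": 0},
  ],
)

```text
time: 8.28
eef_pos: [0.4273, -0.1323, 0.0755]
tcp_rot: [-2.574, -1.799, 0.001]
ft_force: [-1.5, -0.9, 0.3]
width: -0.0001
```

```bash
python3 -c "
from h import *
rel(np.array([.431,-.118,.076]));wheel('s7.png')"
```

```text
t 8.2833 pos [ 0.4273 -0.1323  0.0755] xaxis deg 69.91 F [-1.5 -0.9  0.3] w -0.0001
[ 0.431 -0.118  0.076] shift cm [ 1.47 -0.14 -0.05]
[('peg1', np.float64(-0.09), 63, 116), ('peg4', np.float64(-0.16), 69, 141), ('peg2', np.float64(-0.17), 58, 81)]
```

>>> move_arm(
  series=[
    {"fingers": 1,"x": 0.3,"y": 0,"z": 0,"spin": 0},
    {"fingers": 1,"x": 0.6,"y": 0,"z": 0,"spin": 0},
    {"fingers": 1,"x": 0.9,"y": -0.1,"z": 0,"spin": 0},
    {"fingers": 1,"x": 1.1,"y": -0.1,"z": 0,"spin": 0},
    {"fingers": 1,"x": 1.3,"y": -0.1,"z": 0,"spin": 0},
    {"fingers": 1,"x": 1.4,"y": -0.1,"z": 0,"spin": 0},
    {"fingers": 1,"x": 1.4,"y": -0.1,"z": 0,"spin": 0},
    {"fingers": 1,"x": 1.4,"y": -0.1,"z": 0,"spin": 0},
  ],
)

```text
time: 9.0
eef_pos: [0.4314, -0.1191, 0.0755]
tcp_rot: [-2.575, -1.799, 0.0]
ft_force: [0.7, 0.5, 1.0]
width: -0.0
```

```bash
python3 -c "
from h import *
rel(np.array([.431,-.118,.076]));wheel('s8.png');wheel()"
```

```text
t 9.0 pos [ 0.4314 -0.1191  0.0755] xaxis deg 69.9 F [0.7 0.5 1. ] w -0.0
[ 0.431 -0.118  0.076] shift cm [ 0.09 -0.07 -0.05]
[('peg1', np.float64(-0.31), 62, 112), ('peg4', np.float64(-0.35), 66, 139), ('peg2', np.float64(-0.34), 55, 102)]
[('peg1', np.float64(-0.31), 61, 112), ('peg4', np.float64(-0.35), 67, 139), ('peg2', np.float64(-0.3), 56, 101)]
```

>>> move_arm(
  series=[
    {"fingers": 1,"x": 0.15,"y": 0,"z": 0,"spin": 0},
    {"fingers": 1,"x": 0.3,"y": 0,"z": 0,"spin": 0},
    {"fingers": 1,"x": 0.3,"y": 0,"z": 0,"spin": 0},
    {"fingers": 1,"x": -0.5,"y": 0,"z": 0,"spin": 0},
    {"fingers": 1,"x": -1.5,"y": 0,"z": 0,"spin": 0},
    {"fingers": 1,"x": -2,"y": 0,"z": -2,"spin": 0},
    {"fingers": 1,"x": -2,"y": 0,"z": -5,"spin": 0},
    {"fingers": 1,"x": -2,"y": 0,"z": -8,"spin": 0},
    {"fingers": 1,"x": -2,"y": 0,"z": -10,"spin": 0},
    {"fingers": 1,"x": -2,"y": 0,"z": -10,"spin": 0},
  ],
)

```text
time: 9.93
eef_pos: [0.4278, -0.1405, 0.1804]
tcp_rot: [2.569, 1.794, 0.008]
ft_force: [1.8, -1.2, 0.1]
width: -0.0001
```

```bash
python3 -c "
from h import *
rel(b2w(-88,-100,175));wheel('s9.png')"
```

```text
t 9.9333 pos [ 0.4278 -0.1405  0.1804] xaxis deg 69.85 F [ 1.8 -1.2  0.1] w -0.0001
[ 0.4761 -0.273   0.175 ] shift cm [-10.78   9.09   0.64]
[('peg1', np.float64(-0.33), 69, 114), ('peg4', np.float64(-0.4), 70, 140), ('peg2', np.float64(-0.4), 63, 113)]
```

>>> move_arm(
  series=[
    {"fingers": 1,"x": -3,"y": 2.5,"z": 0,"spin": 0.12},
    {"fingers": 1,"x": -6,"y": 5,"z": 0,"spin": 0.24},
    {"fingers": 1,"x": -9,"y": 7.5,"z": 0,"spin": 0.36},
    {"fingers": 1,"x": -11,"y": 9.2,"z": 0,"spin": 0.48},
    {"fingers": 1,"x": -11,"y": 9.2,"z": 0,"spin": 0.6},
    {"fingers": 1,"x": -11,"y": 9.2,"z": 0,"spin": 0.68},
    {"fingers": 1,"x": -11,"y": 9.2,"z": 0,"spin": 0.68},
    {"fingers": 1,"x": -11,"y": 9.2,"z": 0,"spin": 0.68},
    {"fingers": 1,"x": -11,"y": 9.2,"z": 0,"spin": 0.68},
  ],
)

```text
time: 10.73
eef_pos: [0.4723, -0.2726, 0.1744]
tcp_rot: [-3.025, -0.84, 0.002]
ft_force: [-0.1, -0.2, -0.5]
width: 0.0004
```

```bash
python3 -c "
from h import *
rel(b2w(-92,-100,93),b2w(-20,-100,93));wheel('s10.png')"
```

```text
t 10.7333 pos [ 0.4723 -0.2726  0.1744] xaxis deg 31.04 F [-0.1 -0.2 -0.5] w 0.0004
[ 0.4726 -0.2751  0.093 ] shift cm [-0.1   0.25  8.14]
[ 0.5344 -0.238   0.093 ] shift cm [7.1  0.26 8.13]
[('peg1', np.float64(-0.31), 67, 111), ('peg4', np.float64(-0.4), 68, 136), ('peg2', np.float64(-0.4), 62, 111)]
```

View pics/s10.png

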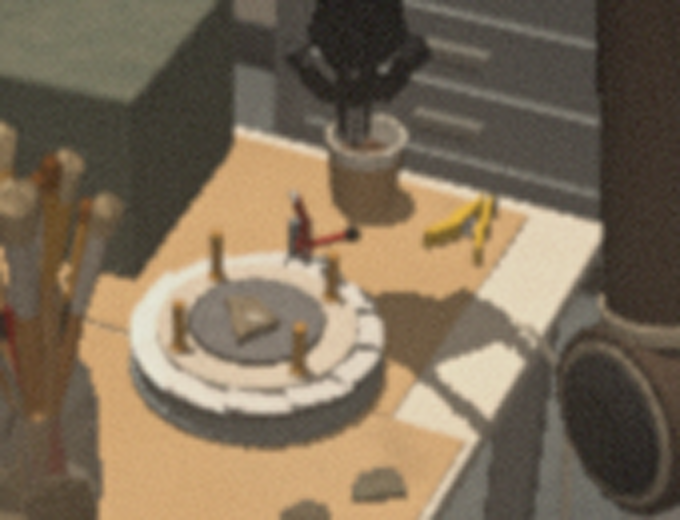

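>>> move_arm(
  series=[
    {"fingers": 1,"x": -0.1,"y": 0.2,"z": 3,"spin": 0},
    {"fingers": 1,"x": -0.1,"y": 0.2,"z": 6,"spin": 0},
    {"fingers": 1,"x": -0.1,"y": 0.2,"z": 8.1,"spin": 0},
    {"fingers": 1,"x": 0.3,"y": 0.2,"z": 8.1,"spin": 0},
    {"fingers": 1,"x": 0.8,"y": 0.2,"z": 8.1,"spin": 0},
    {"fingers": 1,"x": 1.3,"y": 0.2,"z": 8.1,"spin": 0},
    {"fingers": 1,"x": 1.8,"y": 0.2,"z": 8.1,"spin": 0},
    {"fingers": 1,"x": 2.3,"y": 0.2,"z": 8.1,"spin": 0},
    {"fingers": 1,"x": 2.8,"y": 0.2,"z": 8.1,"spin": 0},
    {"fingers": 1,"x": 3.2,"y": 0.2,"z": 8.1,"spin": 0},
  ],
)

```text
time: 11.62
eef_pos: [0.5031, -0.2583, 0.0958]
tcp_rot: [3.026, 0.838, 0.002]
ft_force: [-1.2, 0.1, 0.4]
width: -0.0004
```

```bash
python3 -c "
from h import *
rel(b2w(-20,-100,93))"
```

```text
t 11.6167 pos [ 0.5031 -0.2583  0.0958] xaxis deg 30.98 F [-1.2  0.1  0.4] w -0.0004
[ 0.5344 -0.238   0.093 ] shift cm [ 3.73 -0.13  0.28]
```

Continue to past the tipping angle, pausing there.

>>> move_arm(
  series=[
    {"fingers": 1,"x": 0.4,"y": 0,"z": 0.2,"spin": 0},
    {"fingers": 1,"x": 0.8,"y": 0,"z": 0.2,"spin": 0},
    {"fingers": 1,"x": 1.2,"y": 0,"z": 0.2,"spin": 0},
    {"fingers": 1,"x": 1.6,"y": 0,"z": 0.2,"spin": 0},
    {"fingers": 1,"x": 2.0,"y": 0,"z": 0.2,"spin": 0},
    {"fingers": 1,"x": 2.4,"y": 0,"z": 0.2,"spin": 0},
    {"fingers": 1,"x": 2.8,"y": 0,"z": 0.2,"spin": 0},
    {"fingers": 1,"x": 3.2,"y": 0,"z": 0.2,"spin": 0},
    {"fingers": 1,"x": 3.6,"y": 0,"z": 0.2,"spin": 0},
    {"fingers": 1,"x": 3.8,"y": 0,"z": 0.2,"spin": 0},
  ],
)

```text
time: 12.45
eef_pos: [0.5349, -0.2384, 0.0926]
tcp_rot: [3.028, 0.838, 0.0]
ft_force: [0.4, 0.0, -0.5]
width: -0.0001
```

```bash
python3 -c "
from h import *
rel(b2w(-10,-100,93));wheel('s11.png')"
```

```text
t 12.45 pos [ 0.5349 -0.2384  0.0926] xaxis deg 30.95 F [ 0.4  0.  -0.5] w -0.0001
[ 0.5429 -0.2329  0.093 ] shift cm [ 0.98 -0.06 -0.04]
[('peg1', np.float64(-0.33), 67, 110), ('peg4', np.float64(-0.4), 66, 130), ('peg2', np.float64(-0.4), 61, 106)]
```

View pics/s11.png

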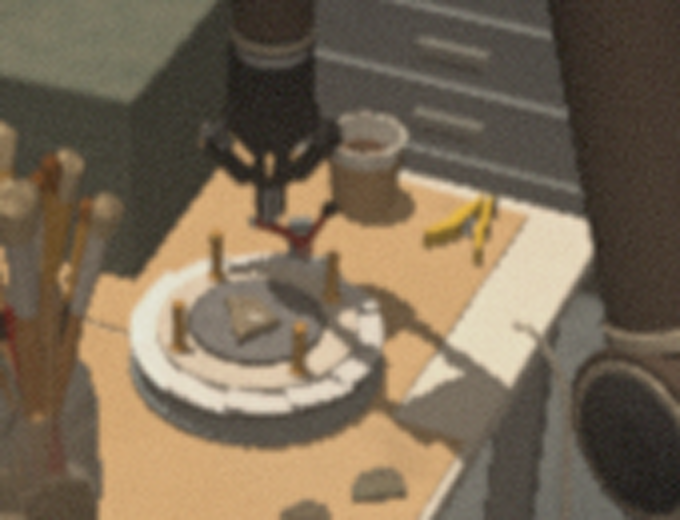

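>>> move_arm(
  series=[
    {"fingers": 1,"x": 0.4,"y": 0,"z": 0,"spin": 0},
    {"fingers": 1,"x": 0.8,"y": 0,"z": 0,"spin": 0},
    {"fingers": 1,"x": 1.2,"y": 0,"z": 0,"spin": 0},
    {"fingers": 1,"x": 1.2,"y": 0,"z": -1,"spin": 0},
    {"fingers": 1,"x": 1.2,"y": 0,"z": -3,"spin": 0},
    {"fingers": 1,"x": 1.2,"y": 0,"z": -6,"spin": 0},
    {"fingers": 1,"x": 1.2,"y": 0,"z": -9,"spin": 0},
    {"fingers": 1,"x": 1.2,"y": 0,"z": -11,"spin": 0},
    {"fingers": 1,"x": 1.2,"y": 0,"z": -11,"spin": 0},
    {"fingers": 1,"x": 1.2,"y": 0,"z": -11,"spin": 0},
  ],
)

```text
time: 13.33
eef_pos: [0.5458, -0.2331, 0.2051]
tcp_rot: [3.025, 0.837, 0.005]
ft_force: [0.4, 0.6, -0.2]
width: 0.0
```

>>> move_arm(
  series=[
    {"fingers": 1,"x": 0,"y": 0,"z": -2,"spin": 0},
    {"fingers": 1,"x": 0,"y": 0,"z": -4,"spin": 0},
    {"fingers": 1,"x": 0,"y": 0,"z": -4,"spin": 0},
    {"fingers": 1,"x": 0,"y": 0,"z": -4,"spin": 0},
    {"fingers": 1,"x": 0,"y": 0,"z": -4,"spin": 0},
    {"fingers": 1,"x": 0,"y": 0,"z": -4,"spin": 0},
    {"fingers": 1,"x": 0,"y": 0,"z": -4,"spin": 0},
    {"fingers": 1,"x": 0,"y": 0,"z": -4,"spin": 0},
    {"fingers": 1,"x": 0,"y": 0,"z": -4,"spin": 0},
    {"fingers": 1,"x": 0,"y": 0,"z": -4,"spin": 0},
  ],
)

```text
time: 14.17
eef_pos: [0.5444, -0.2325, 0.2421]
tcp_rot: [-3.027, -0.838, 0.001]
ft_force: [0.4, -0.3, 0.2]
width: -0.0
```

```bash
cat >> h.py <<'E'
def knob():
    # dark knob: compare sampled darkness along predicted arc for pawl angle
    from cell import read_camera
    import cv2
    c=read_camera('side');f=cv2.GaussianBlur(c['frame'],(3,3),0).astype('f4').max(2);Ti=np.linalg.inv(c['pose']);Ks=c['intrinsics']
    th=np.arange(-.2,1.7,.02);a=np.arctan2(43,12)+th;r=np.hypot(12,43)
    X=np.array([np.append(b2w(-55+r*np.cos(t),-100,52+r*np.sin(t)),1) for t in a]);q=Ks@(Ti@X.T)[:3];q=q[:2]/q[2]
    v=cv2.remap(f,q[0].astype('f4')[None],q[1].astype('f4')[None],1).ravel()
    for i in np.argsort(v)[:6]: print(round(th[i],2),v[i].round(),q[:,i].round(1))
    s=cv2.imread('pics/side_last.png');cv2.imwrite('pics/side_last.png',c['frame'][:,:,::-1])
E
python3 -c "
from h import *
rel(b2w(-10,-100,93));wheel('s12.png');knob()
import cv2
i=cv2.imread('pics/side_last.png')[150:200,270:340]
cv2.imwrite('pics/s13.png',cv2.resize(i,None,fx=10,fy=10,interpolation=cv2.INTER_CUBIC))"
```

```text
t 14.1667 pos [ 0.5444 -0.2325  0.2421] xaxis deg 30.94 F [ 0.4 -0.3  0.2] w -0.0
[ 0.5429 -0.2329  0.093 ] shift cm [-0.14 -0.03 14.91]
[('peg1', np.float64(-0.31), 66, 110), ('peg4', np.float64(-0.4), 67, 132), ('peg2', np.float64(-0.4), 61, 104)]
-0.02 75.0 [302.9 161.9]
-0.0 78.0 [303.2 161.9]
-0.04 82.0 [302.7 162. ]
0.02 82.0 [303.4 161.8]
0.04 87.0 [303.7 161.8]
-0.06 90.0 [302.5 162.1][ WARN:0@2.551] global loadsave.cpp:275 findDecoder imread_('pics/side_last.png'): can't open/read file: check file path/integrity
```

View pics/s13.png

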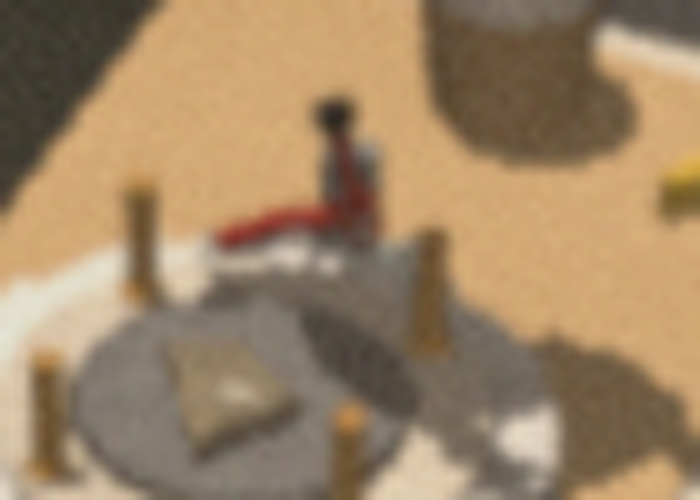

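```bash
python3 -c "
from h import *
knob()
from cell import job_done;print(job_done())"
```

```text
-0.02 75.0 [302.9 161.9]
-0.0 76.0 [303.2 161.9]
0.02 81.0 [303.4 161.8]
-0.04 81.0 [302.7 162. ]
0.04 86.0 [303.7 161.8]
-0.06 90.0 [302.5 162.1]
the job is handed in; nothing more can be done
None
```

The turntable is back one notch with the pawl sitting down in it, and I handed the job in at about 14 s; `job_done` gave no verdict.

With the fingers shut, I pushed the knob over so the pawl fell open and stayed open. I then pushed one brass peg clockwise, tipped the pawl back down by its nose arm, and lifted the gripper clear to 0.24 m.

| Last check | Reading | Needed |
|---|---|---|
| Wheel (two of the three pegs) | about -0.40 rad | -0.58 to -0.25 |
| Wheel (peg_1) | about -0.31 rad | -0.58 to -0.25 |
| Pawl, from the knob position in the side picture | 0.00 ± 0.04 rad | below 0.10 |

- **Disagreement:** peg_1 read about 0.09 rad away from the other two. All three are in range, so I took -0.40.
- **Sherd:** it still lies near the middle of the pad in the last picture. I judged that by eye and did not measure its distance from the centre.
- **Forces:** the wrist readings I saw after each move stayed within about 2 N. Contact force between readings was not seen.
- **Other things:** I saw nothing else disturbed in the pictures I viewed, but I did not measure the loupe, scale bar, clamp, tub or tape.

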